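# Unlock and switch on the fittings counter with its rail key

## Task

Switch on the fittings counter: pull the T-handled key up out of its sprung clip on the key rail, put it fully home in the console's key switch, and only then turn it clockwise (seen from above) as far as it goes, so the T-bar lies in line with the ON rib. Leave the key standing fully home in the switch at ON, and leave the round-knobbed pin in its clip and the pan and spool where they are.

Things in the scene. Friction and masses are not known exactly. Their poses are not given: they have to be found in the camera images.
- key: Loose steel key, upright, 94 mm long, 0.12 kg. Origin: centre of its foot; z up the shank, x along T-bar and bit. Bit: blade 16 (x) by 5 (y) mm, up to 12 mm, lower edges rounded 1.5 mm. Shank 10 mm dia.; coned collar 16 mm dia. from 23 to 43 mm up. T-bar 50 (x) by 10 (y) by 22 mm, from 72 to 94 mm up; grip it across its 10 mm. Both ways round are alike.
- rail: Fixed steel key rail, base 60 (x) by 180 (y) by 6 mm. Origin: centre of its underside. Two clips at y = -50 and +50 mm, cheeks to 61 mm high; either may hold the key, its foot 6 mm up. Sprung balls above the collar give way to a straight upward pull of some 5 to 10 N within the first 15 mm, then spring the collar out; the foot is clear of the clip 65 mm above the bench.
- lock (a point): Centre of the mouth of the key switch on the console, on its vertical turning axis, 55 mm above the bench; axes as the console's, z up. A steel funnel, 26 mm wide, narrows over 4 mm to a fixed round bore 18 mm wide and 6 mm deep; the turning barrel lies below. The key is fully home with its foot 23 mm below this point.
- keyway (a point): Centre of the barrel's brass face, 10 mm below the mouth; axes as the console's (they do not turn with it). Its keyway is 17.4 by 6.2 mm, 13 mm deep; its start angle is not reported: the long way lies within 0.8 rad either side of this x axis. Rest the bit on the face with a few N and swing it until it drops in; over about 30 N may drag the barrel round.
- on_rib (a point): Middle of the ON rib on the deck, 42 mm to the -y side of the lock, 4 by 24 mm, 3 mm high, pointing at the lock. The barrel turns stiffly (0.2 N m) and stays where left; clockwise from above it stops 1.6 rad past the console's x axis, which is ON (T-bar along y, in line with the rib); the other way it stops at 0.95 rad. The key has about 0.1 rad of play in it.
- console: Fixed grey console of the fittings counter, 160 (x) by 200 (y) mm; deck 50 mm high, behind it (+x) a raised strip with display, 80 mm high. Origin on the bench; the lock is at (-30, 0) mm from it. A black bowl 200 mm wide, 95 mm high, stands behind it at x = 185 mm.
- pin: Steel pin 94 mm long, with a round knob 28 mm wide instead of a T-bar, standing in the rail's other clip. Origin: centre of its foot. Bystander: leave it in its clip.
- pan: Round black pan, 150 mm wide, 35 mm high, origin under its centre. Bystander.
- spool: Brass spool, 40 mm wide, 34 mm high, standing, origin under its centre. Bystander.

How it is judged:
By the outcome, as a careful person would: the job done as asked, in the order asked, and still so for the second after the job is handed in, with the robot touching nothing.
It also fails if it takes over 72 s, if anything falls off the work surface, if the arm or the gripper's body presses on something with over 40 N, if the wrist force passes 120 N, or if a joint passes its speed limit or range.

## Robot

A 7-joint arm with a two-finger parallel gripper is mounted at the origin on the work surface. World frame = base frame: x ahead of the robot, y to its left, z up, the work surface at z = 0. Lengths are in m, angles in degrees, forces in N, time in s.
With the tool pointing down it reaches from about 0.4 to 0.85 m from the base axis. Payload 4.5 kg.
Tool frame: the origin (TCP) lies at the very end of the fingers, on their centre line; the grasp point (between the pads) lies env.hold_point_z behind it (env.hold_point_z is the distance from the TCP to the grasp point, in m); z points along the fingers, y is the line along which they close (so a half turn about z gives the same grasp; the last joint's range is limited). The gripper opens to 85 mm and grips with 20 to 120 N. Pads are 22 mm wide; open, the fingers measure 114 mm over their backs; the gripper's body (76 mm by 85 mm) begins 54 mm behind the grasp point. The pads swing forward as they close: fully open they stand 13 mm farther back than shut.
Start: joints at [-74.954, 39.483, -11.15, 89.685, 9.013, 51.709, -12.324], TCP at [0.142, 0.609, 0.231] pointing down, gripper open.
Joint ranges: [-172.22, 172.22], [-26.19, 119.32], [-84.43, 86.54], [7.71, 146.69], [-57.33, 237.33], [2.42, 119.75], [-152.13, 152.13]. Speed limits (degrees/s): [147.25, 147.25, 180, 180, 180, 180, 180].

## Interface

Orientations are given as a 3x3 rotation matrix whose columns are the frame's x, y, z axes.
In Python, from bench import env gives the robot as it stands.
- The arm moves only by the shell command python3 -m creep 'ROWS' [FORCE]. ROWS is JSON, a list of rows, each a list of 5 numbers: the opening, from 0 (shut) to 1 (fully open), then the shift along the tool's x, y, z in cm, then the turn about the tool's z in degrees. In form: [[grip, x, y, z, roll], ...]. A call has 1 to 10 rows; each row shifts and turns the commanded pose from where the row before left it, along the tool's axes as they then stand; what a row does not reach is not made up. A row lasts 1/12 s, in which the tool goes at most 41.7 mm and 7.16 degrees, less where a joint would pass 70% of its speed; a pose out of reach is approached as far as the arm can. A call with a gripper value outside its range is refused whole. The fingers move at their own pace and stop on an object; FORCE is the grip in N (left out, the last holds). Time passes only in rows, so rows that do not move let the fingers close. It gives the time, the measured TCP pose, the force, the opening and the grip force at its end, in the units of the state.
- env.state(): the state, without advancing time (a new reading comes with each control period).
- env.snapshot(name): name is "side" or "top"; returns (picture, depth): 480x640x3 uint8, red, green, blue; 480x640 float32, m along the optical axis (not along the pixel's ray), 0 where there is no reading.
- env.camera_params(name): a dict with "fx", "fy", "cx", "cy" (pixels), "k1" (the pictures are not rectified: a ray, as slopes to the right and down, at radius r is drawn at 1 + k1 r^2 times it, then the intrinsics apply), "extrinsics" (4x4, takes a point from world to camera coordinates). Camera axes: x right, y down, z forward; pixel columns grow to the right and rows downward; lengths in m; the calibration is good to about 2 mm. A picture is of the moment at which its call begins. camera_params takes no time and is no camera call.
- env.job_done(): hands the job in; it is judged then, once.
The state is a dict: "t": time; "joint_pos": joint angles; "joint_velocities": joint speeds; "effort": joint torques, N m; "eef_pos": TCP position; "orientation": TCP orientation; "ft_force": force on the tool from outside, world axes, zero at the start; "wrist_torque": the same for the moment, N m; "grip_width": finger opening in m; "grasp_force": force on a finger pad.
Only numpy, scipy, OpenCV 4.12 (cv2) and the standard library are available. Lean on these libraries where they do the work, as an engineer would, in place of code of your own. Each camera call takes 0.05 s, during which the arm holds its last target. There are 200 camera calls.

## Working session

There is one attempt and no reset: what is moved stays moved. The work goes in short steps, Python scripts to look and compute and a shell command to move; the robot and the scene stay as the last step left them, time stands still between calls to the robot, and variables do not carry over. Pictures are saved under pics/ and viewed, at most 10 in all, crops included, and the job is handed in when it is done.

```bash
mkdir -p pics; ls; python3 - <<'E'
from bench import env
import cv2,numpy as np
print(env.hold_point_z); s=env.state(); print(s)
for n in("top","side"):
    p,d=env.snapshot(n); cv2.imwrite(f"pics/{n}0.png",p[:,:,::-1]); np.savez(f"{n}0.npz",p=p,d=d)
    print(n,env.camera_params(n))
E
```

```text
pics
0.0187
{'t': 0.0, 'joint_pos': array([-74.95468717,  39.53219998, -11.14256002,  89.74704356,
         9.01235867,  51.70937409, -12.32474422]), 'joint_velocities': array([ 0.07013075, -0.04269558,  0.10581883, -0.02050185,  0.03242767,
        0.00646461,  0.05220173]), 'effort': array([ 1.14054878e-04, -5.39606416e+01, -1.26668852e+00, -1.58538973e+01,
        9.03228123e-03,  9.45225387e-03,  1.77834025e-06]), 'eef_pos': array([0.14166966, 0.60804762, 0.23048366]), 'orientation': array([[-9.73952421e-01,  2.26752314e-01, -2.65293451e-04],
       [ 2.26752413e-01,  9.73950682e-01, -1.84706408e-03],
       [-1.60443316e-04, -1.85910846e-03, -9.99998259e-01]]), 'ft_force': array([ 0.46522505, -0.29847496, -0.47318758]), 'wrist_torque': array([-0.01480967,  0.00606279, -0.05412297]), 'grasp_force': 0.0, 'grip_width': 0.08528288228598065}
top {'fx': 464.2273136738209, 'fy': 464.2273136738209, 'cx': 323.1305614590561, 'cy': 243.72237313337595, 'k1': 0.01713515505670011, 'extrinsics': array([[-0.01149144, -0.99988329, -0.01006743, -0.09261176],
       [-0.99356378,  0.0125523 , -0.11257648,  0.48392173],
       [ 0.11268971,  0.00870897, -0.99359206,  1.04195167],
       [ 0.        ,  0.        ,  0.        ,  1.        ]])}
side {'fx': 560.5314518992263, 'fy': 560.5314518992263, 'cx': 326.69650112300747, 'cy': 241.8569282537511, 'k1': -0.04363986211343465, 'extrinsics': array([[ 0.75127323, -0.65997411, -0.00476594, -0.44826596],
       [-0.47335556, -0.53377813, -0.70072493,  0.2238821 ],
       [ 0.45991635,  0.52869187, -0.71341563,  0.98185311],
       [ 0.        ,  0.        ,  0.        ,  1.        ]])}
```

View pics/top0.png

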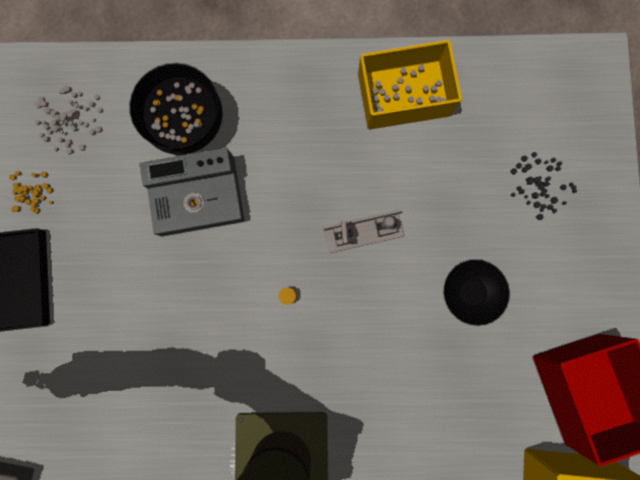

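View pics/side0.png

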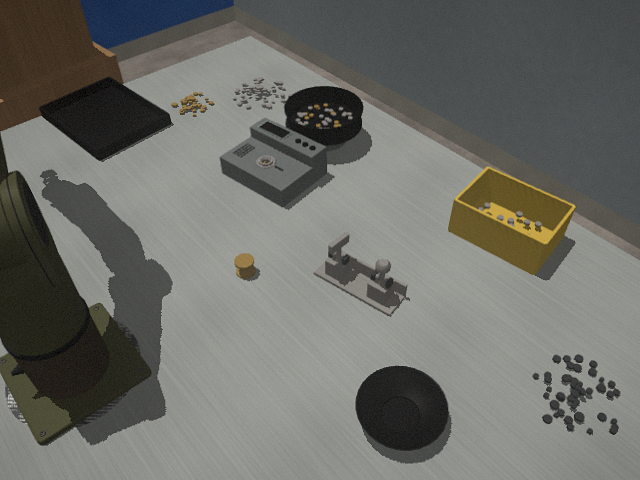

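Top view: console near (195,195) with the lock at about (194,203) and ON rib at (211,199). The rail is near (363,232), with the T-key at (345,232) and the pin at (388,222). I'll enlarge these next.

```bash
cat > h.py <<'E'
import numpy as np,cv2
from bench import env
def ray(n,u,v):
    c=env.camera_params(n);K=np.array([[c['fx'],0,c['cx']],[0,c['fy'],c['cy']],[0,0,1]])
    q=cv2.undistortPoints(np.array([[[u,v]]],float),K,np.array([c['k1'],0,0,0.]))[0,0]
    E=c['extrinsics'];R=E[:3,:3];return -R.T@E[:3,3],R.T@np.array([q[0],q[1],1])
def onz(n,u,v,z):
    o,d=ray(n,u,v);return (o+d*(z-o[2])/d[2])
def two(a,b):
    (o1,d1),(o2,d2)=ray("top",*a),ray("side",*b)
    d1/=np.linalg.norm(d1);d2/=np.linalg.norm(d2)
    s=np.linalg.lstsq(np.c_[d1,-d2],o2-o1,rcond=None)[0]
    p,q=o1+s[0]*d1,o2+s[1]*d2;return (p+q)/2,np.linalg.norm(p-q)
def crop(p,x,y,w,h,W,H): return cv2.resize(p[y:y+h,x:x+w,::-1],(W,H),interpolation=cv2.INTER_CUBIC)
E
python3 - <<'E'
from h import *
t=np.load("top0.npz")['p'];s=np.load("side0.npz")['p']
a=np.vstack([np.hstack([crop(t,315,200,100,75,400,300),crop(t,140,145,112,84,400,300)]),
 np.hstack([crop(s,305,225,112,84,400,300),crop(s,212,110,128,96,400,300)])])
cv2.imwrite("pics/z0.png",np.clip(a*1.3,0,255).astype('u1'))
E
```

```text
(no output)
```

View pics/z0.png

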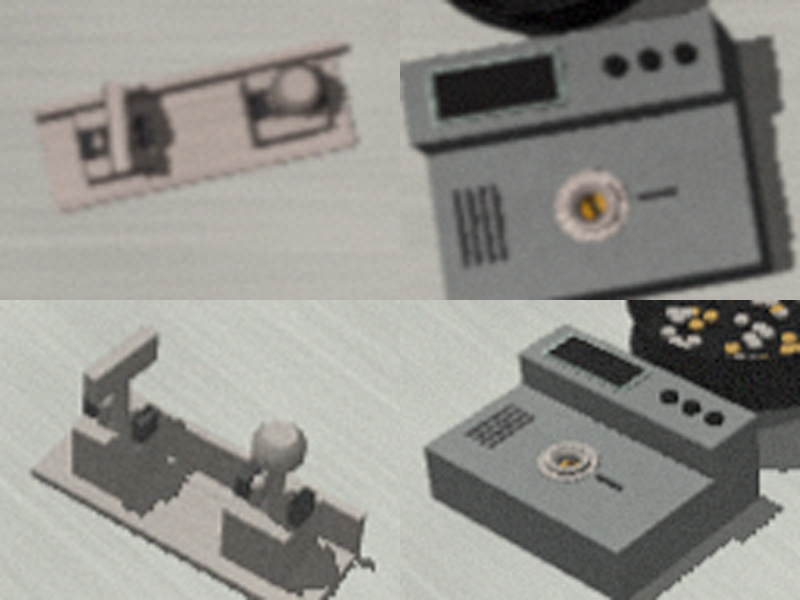

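The crops show the T-bar in the top view spanning about (343,221)–(346,244), and the funnel ring centred near (193.8,202.4) in top and (266,162) in side. Next I'll turn these into positions using depth and colour masks.

```bash
python3 - <<'E'
from h import *
T=np.load("top0.npz");S=np.load("side0.npz")
def cloud(n,Z,x0,x1,y0,y1):
    c=env.camera_params(n);K=np.array([[c['fx'],0,c['cx']],[0,c['fy'],c['cy']],[0,0,1]])
    vv,uu=np.mgrid[y0:y1,x0:x1];d=Z['d'][y0:y1,x0:x1].ravel()
    q=cv2.undistortPoints(np.c_[uu.ravel(),vv.ravel()].astype(float)[:,None],K,np.array([c['k1'],0,0,0.]))[:,0]
    E=c['extrinsics'];P=(np.c_[q,np.ones(len(q))]*d[:,None]-E[:3,3])@E[:3,:3]
    return P[d>0],np.c_[uu.ravel(),vv.ravel()][d>0],Z['p'][y0:y1,x0:x1].reshape(-1,3)[d>0]
for n,Z,b in(("top",T,(330,360,210,252)),("side",S,(320,355,228,275))):
    P,uv,_=cloud(n,Z,*b);m=P[:,2]>0.088
    r=cv2.minAreaRect((P[m,:2]*1000).astype('f4'))
    print(n,"Tbar",m.sum(),P[m].mean(0),np.percentile(P[m,2],[5,50,95]),r)
    if n=="top":
        ru=cv2.minAreaRect(uv[m].astype('f4'));print(ru,onz("top",*ru[0],.1),[onz("top",*p,.1)[:2] for p in cv2.boxPoints(ru)])
for n,Z,b in(("top",T,(370,405,205,240)),("side",S,(365,405,250,285))):
    P,uv,_=cloud(n,Z,*b);m=P[:,2]>0.08;print(n,"pin",P[m].mean(0))
# rail base corners
print("rail",[onz("top",315+a/4,200+b/4,.006)[:2].round(4) for a,b in((60,212),(356,143))])
# lock
print("lock two",two((193.8,202.4),(266.1,161.8)),onz("top",193.8,202.4,.055),onz("side",266.1,161.8,.055))
for n,Z,b in(("top",T,(180,208,190,216)),("side",S,(252,282,150,175))):
    P,uv,c=cloud(n,Z,*b);c=c.astype(int)
    ring=(c[:,0]-c[:,2]>8)&(c[:,0]-c[:,2]<35)&(c.sum(1)>300)
    cc=uv[ring];e=cv2.fitEllipse(cv2.convexHull(cc.astype('i4')).astype('f4'))
    br=(c[:,0]-c[:,2]>40)
    print(n,"ring",ring.sum(),e,onz(n,*e[0],.055),"brass",br.sum(),onz(n,*uv[br].mean(0),.045))
# rib
for n,Z,b in(("top",T,(203,222,194,204)),("side",S,(274,292,161,174))):
    P,uv,c=cloud(n,Z,*b);m=c.sum(1)<np.median(c.sum(1))*.6
    print(n,"rib",m.sum(),onz(n,*uv[m].mean(0),.053));l=cv2.fitLine(uv[m].astype('f4'),2,0,.01,.01).ravel()
    a=onz(n,l[2]-8*l[0],l[3]-8*l[1],.053);bb=onz(n,l[2]+8*l[0],l[3]+8*l[1],.053);print(np.degrees(np.arctan2(*(bb-a)[1::-1])))
# console deck rectangle: step edge angle & left/right edges
P,uv,c=cloud("top",T,135,255,140,245)
m=(P[:,2]>.072)&(P[:,2]<.088)&(P[:,0]<1);print("strip",cv2.minAreaRect((P[m,:2]*1000).astype('f4')))
m=(P[:,2]>.04)&(P[:,2]<.088);print("deck z",np.median(P[(P[:,2]>.04)&(P[:,2]<.06),2]))
i=T['p'][185:222,175:213];cv2.imwrite("pics/lk.png",cv2.resize(i[:,:,::-1],(740,740)))
print(T['p'][196:210,187:202].astype(int).sum(2))
E
```

```text
top Tbar 109 [ 0.50107816 -0.14491476  0.09833512] [0.09508725 0.09853825 0.10130986] ((501.6731872558594, -145.11578369140625), (48.94093704223633, 10.037630081176758), 4.584733963012695)
((344.2524719238281, 231.02476501464844), (22.388336181640625, 4.676674842834473), 84.2894058227539) [ 0.50136494 -0.14479496  0.1       ] [array([ 0.52518545, -0.13777666]), array([ 0.52606775, -0.14781689]), array([ 0.47767374, -0.15177404]), array([ 0.47679603, -0.14178853])]
side Tbar 181 [ 0.49721655 -0.14691997  0.09720815] [0.08943042 0.09855043 0.1017805 ] ((498.06365966796875, -144.9810028076172), (50.77688980102539, 13.669208526611328), 4.570278644561768)
top pin [ 0.52170428 -0.24175941  0.09653289]
side pin [ 0.51690531 -0.24589691  0.09575674]
rail [array([ 0.4631, -0.1141]), array([ 0.5016, -0.2883])]
lock two (array([0.57891433, 0.19539543, 0.04838279]), np.float64(6.7662509371841e-05)) [0.57756526 0.19344948 0.055     ] [0.5740653  0.18810668 0.055     ]
top ring 222 ((193.10690307617188, 202.27980041503906), (19.956287384033203, 20.371166229248047), 53.71843338012695) [0.57786229 0
[... 703 characters left out ...]
8 306]
 [360 293 258 226 199 171 176 217 273 308 330 341 336 277 289]
 [330 271 230 193 147 122 113 184 259 294 321 353 367 291 261]
 [319 249 212 171 160 131 127 172 239 290 317 345 350 311 298]
 [297 236 181 162 196 192 152 153 235 289 313 327 335 307 324]
 [306 244 191 174 223 229 169 131 182 255 301 324 337 294 316]
 [325 247 202 176 224 242 222 150 152 231 298 337 325 277 313]
 [348 282 244 199 199 225 220 172 189 251 317 349 299 245 292]
 [388 356 302 252 218 223 219 210 249 304 356 345 281 246 297]
 [428 404 354 323 293 270 279 281 313 343 332 302 299 322 329]
 [435 414 388 369 349 343 339 357 351 328 317 318 354 363 314]
 [406 410 409 394 362 344 331 336 334 377 375 374 383 349 291]]
```

Cross-checked: the key is at (0.501,-0.145) with the T-bar yaw at about 4.6°, top at 0.1 m and sizes 49×10 mm, as specified. The lock is at about (0.577,0.194), console yaw about 10°, and lock to rib about 42 mm. Now moving.

```bash
python3 -m creep '[[0.45,-3.7,-1.2,0,0],[0.45,-3.7,-1.2,0,0],[0.45,-3.7,-1.2,0,0],[0.45,-3.7,-1.2,0,0],[0.45,-3.7,-1.2,0,0],[0.45,-3.7,-1.2,0,0],[0.45,-3.7,-1.2,0,0],[0.45,-3.7,-1.2,0,0],[0.45,-3.7,-1.2,0,0],[0.45,-3.7,-1.2,0,0]]' 80
cat >> h.py <<'E'
def go(x,y,z,ytool):
    s=env.state();R=s['orientation'];d=np.array([x,y,z])-s['eef_pos']
    a=np.degrees(np.arctan2(R[1,1],R[0,1]));r=-((ytool-a+180)%360-180)
    print("t",s['t'],"pos",s['eef_pos'].round(4),"ytool",a.round(2),"tilt",R[:2,2].round(4),"j",s['joint_pos'].round(0),"F",s['ft_force'].round(1),"T",s['wrist_torque'].round(2),"w",s['grip_width'].round(4),s['grasp_force'])
    print("move(cm)",(R.T@d*100).round(2),"roll",round(r,2))
E
python3 -c "
from h import *
go(.501,-.145,.2,94.6)"
```

```text
t: 0.93
eef_pos: [0.4761, 0.4064, 0.2309]
orientation: [[-0.974, 0.227, -0.001], [0.227, 0.974, -0.001], [0.001, -0.001, -1.0]]
ft_force: [0.8, 0.2, 0.5]
grip_width: 0.0386
grasp_force: 0.0Traceback (most recent call last):
  File "<string>", line 3, in <module>
    go(.501,-.145,.2,94.6)
    ~~^^^^^^^^^^^^^^^^^^^^
  File "h.py", line 18, in go
    print("t",s['t'],"pos",s['eef_pos'].round(4),"ytool",a.round(2),"tilt",R[:2,2].round(4),"j",s['joint_pos'].round(0),"F",s['ft_force'].round(1),"T",s['wrist_torque'].round(2),"w",s['grip_width'].round(4),s['grasp_force'])
                                                                                                                                                                                      ^^^^^^^^^^^^^^^^^^^^^
AttributeError: 'float' object has no attribute 'round'
```

```bash
sed -i "s/s\['grip_width'\].round(4)/s['grip_width']/" h.py; python3 -m creep '[[0.45,-1,-3.6,0,0],[0.45,-1,-3.6,0,0],[0.45,-1,-3.6,0,0],[0.45,-1,-3.6,0,0],[0.45,-1,-3.6,0,0],[0.45,-1,-3.6,0,0],[0.45,-1,-3.6,0,0],[0.45,-1,-3.6,0,0],[0.45,-1,-3.6,0,0],[0.45,-1,-3.6,0,0]]' >/dev/null; python3 -m creep '[[0.45,-1,-3.6,0,0],[0.45,-1,-3.6,0,0],[0.45,-1,-3.6,0,0],[0.45,-1,-3.6,0,0],[0.45,-1,-3,0,0],[0.45,0,0,1,-6],[0.45,0,0,1,-6],[0.45,0,0,1,-5.7],[0.45,0,0,0,0]]' >/dev/null
python3 -c "
from h import *
go(.501,-.145,.2,94.6)"
```

```text
t 2.5167 pos [ 0.4983 -0.1463  0.1994] ytool 94.69 tilt [-0.004   0.0013] j [ 25.  35. -21. 109.  19.  39.  86.] F [-0.6 -0.  -0.3] T [ 0.01 -0.    0.01] w 0.03854734251333732 0.0
move(cm) [-0.28  0.11 -0.06] roll 0.09
```

```bash
python3 -m creep '[[0.45,-0.3,0.1,2,0],[0.45,0,0,3,0],[0.45,0,0,3,0],[0.45,0,0,2,0],[0.45,0,0,1.5,0],[0.45,0,0,0.8,0],[0.45,0,0,0.4,0],[0.45,0,0,0,0]]' >/dev/null
python3 - <<'E'
from h import *
go(.501,-.145,.0715,94.6)
t,_=env.snapshot("top");s,_=env.snapshot("side")
cv2.imwrite("pics/g1.png",np.hstack([crop(t,300,180,100,100,400,400),crop(s,290,200,110,110,400,400)]))
E
```

```text
t 3.1833 pos [ 0.5029 -0.1448  0.0741] ytool 94.54 tilt [-0.0004 -0.    ] j [ 19.  47. -13. 114.  27.  22.  79.] F [-0.   0.2  0.2] T [-0.04  0.01 -0.  ] w 0.03844965130709486 0.0
move(cm) [ 0.19 -0.01  0.26] roll -0.06
```

View pics/g1.png

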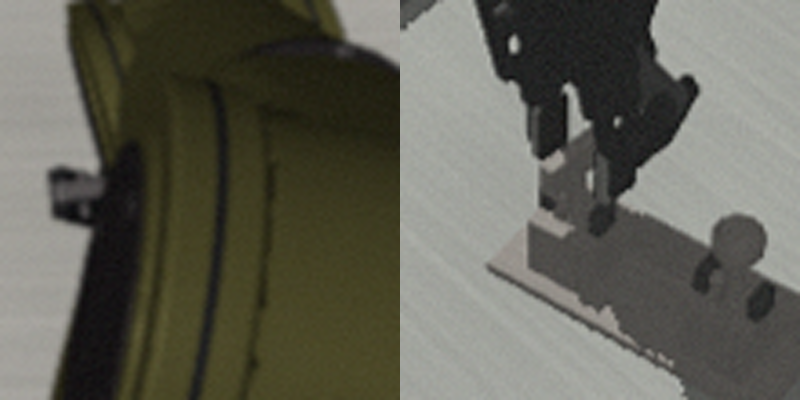

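The side view shows the two fingers straddling the T-bar (around tile (570,170)), clear of the clip. I'll drop 2 mm and close.

```bash
python3 -m creep '[[0.45,0.1,0,0.2,0],[0.2,0,0,0,0],[0.0,0,0,0,0],[0.0,0,0,0,0],[0.0,0,0,0,0],[0.0,0,0,0,0]]' 90
python3 -c "
from h import *
go(.501,-.145,.0715,94.6)"
```

```text
t: 3.78
eef_pos: [0.502, -0.1451, 0.0728]
orientation: [[-0.997, -0.08, 0.001], [-0.08, 0.997, -0.0], [-0.001, -0.0, -1.0]]
ft_force: [-0.7, 0.6, 5.7]
grip_width: 0.0087
grasp_force: 88.0
t 3.7833 pos [ 0.502  -0.1451  0.0728] ytool 94.58 tilt [ 0.0008 -0.0002] j [ 19.  47. -13. 114.  27.  22.  79.] F [-0.7  0.6  5.7] T [-0.    0.22  0.02] w 0.008729901130406274 87.95523594955739
move(cm) [0.1  0.01 0.13] roll -0.02
```

```bash
python3 -m creep '[[0,0,0,-0.3,0],[0,0,0,-0.3,0],[0,0,0,-0.4,0],[0,0,0,-0.5,0],[0,0,0,-0.8,0],[0,0,0,-1,0],[0,0,0,-1,0],[0,0,0,-1,0],[0,0,0,-1,0],[0,0,0,-1,0]]'
python3 -m creep '[[0,0,0,-1.5,0],[0,0,0,-1.5,0],[0,0,0,0,0],[0,0,0,0,0]]'
```

```text
t: 4.62
eef_pos: [0.5019, -0.1449, 0.1467]
orientation: [[-0.997, -0.08, 0.001], [-0.08, 0.997, -0.0], [-0.001, -0.0, -1.0]]
ft_force: [-0.3, -0.0, -0.8]
grip_width: 0.0082
grasp_force: 89.5
t: 4.95
eef_pos: [0.5023, -0.1451, 0.1762]
orientation: [[-0.997, -0.08, 0.002], [-0.08, 0.997, -0.0], [-0.002, -0.0, -1.0]]
ft_force: [-0.3, -0.6, -1.6]
grip_width: 0.0088
grasp_force: 89.6
```

```bash
python3 - <<'E'
from h import *
t,_=env.snapshot("top");s,d=env.snapshot("side");np.savez("s2.npz",p=s,d=d)
def px(n,P):
    c=env.camera_params(n);q=c['extrinsics']@np.r_[P,1];a=q[:2]/q[2];a=a*(1+c['k1']*a@a);return a*c['fx']+[c['cx'],c['cy']]
e=env.state()['eef_pos'];print("pred foot px",px("side",e-[0,0,.0665]),"tcp",px("side",e))
cv2.imwrite("pics/g2.png",np.hstack([crop(t,300,180,100,100,300,300)[:, :],crop(s,310,160,80,60,400,300)]))
E
```

```text
pred foot px [339.13035023 235.56137689] tcp [339.53628298 209.43566627]
```

View pics/g2.png

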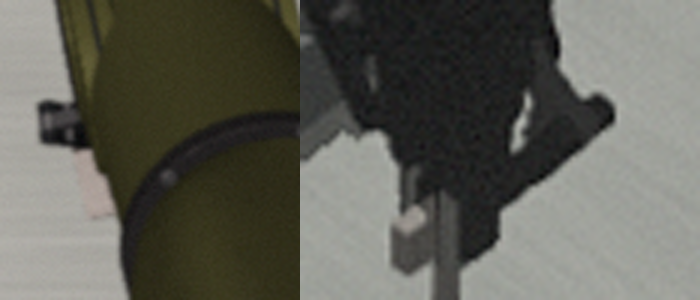

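```bash
python3 -m creep '[[0,-0.9,3.1,0,0],[0,-1.0,3.3,0,0],[0,-1.0,3.3,0,0],[0,-1.0,3.3,0,0],[0,-1.0,3.3,0,0],[0,-1.0,3.3,0,0],[0,-1.0,3.3,0,0],[0,-1.0,3.3,0,0],[0,-1.0,3.3,0,0],[0,-1.2,3.6,0,0]]' >/dev/null;  python3 -m creep '[[0,0,0,0,-6],[0,0,0,0,-6],[0,0,0,0,-6],[0,0,0,0,-2],[0,0,0,0,0],[0,0,0,0,0]]'
python3 - <<'E'
from h import *
go(.577,.194,.17,115)
t,_=env.snapshot("top");s,d=env.snapshot("side");np.savez("s3.npz",p=s,d=d)
def px(n,P):
    c=env.camera_params(n);q=c['extrinsics']@np.r_[P,1];a=q[:2]/q[2];a=a*(1+c['k1']*a@a);return a*c['fx']+[c['cx'],c['cy']]
e=env.state()['eef_pos'];print("pred foot px",px("side",e-[0,0,.0665]),"tcp",px("side",e),"lock",px("side",[.577,.194,.055]))
cv2.imwrite("pics/g3.png",np.hstack([crop(t,160,160,80,120,400,600),crop(s,230,90,80,120,400,600)]))
E
```

```text
t: 6.38
eef_pos: [0.5754, 0.1928, 0.1742]
orientation: [[-0.91, -0.415, -0.002], [-0.415, 0.91, -0.001], [0.002, 0.0, -1.0]]
ft_force: [-0.3, -0.0, -0.6]
grip_width: 0.008
grasp_force: 89.5
t 6.3833 pos [0.5754 0.1928 0.1742] ytool 114.52 tilt [-0.0019 -0.0005] j [-10.  43. -23.  96.  22.  46.  72.] F [-0.3 -0.  -0.6] T [ 0.05 -0.04  0.01] w 0.00799936480572039 89.53993103845278
move(cm) [-0.2   0.05  0.42] roll -0.48
pred foot px [263.49647387 141.81557503] tcp [260.95701897 116.74330274] lock [265.58976357 160.13968571]
```

View pics/g3.png

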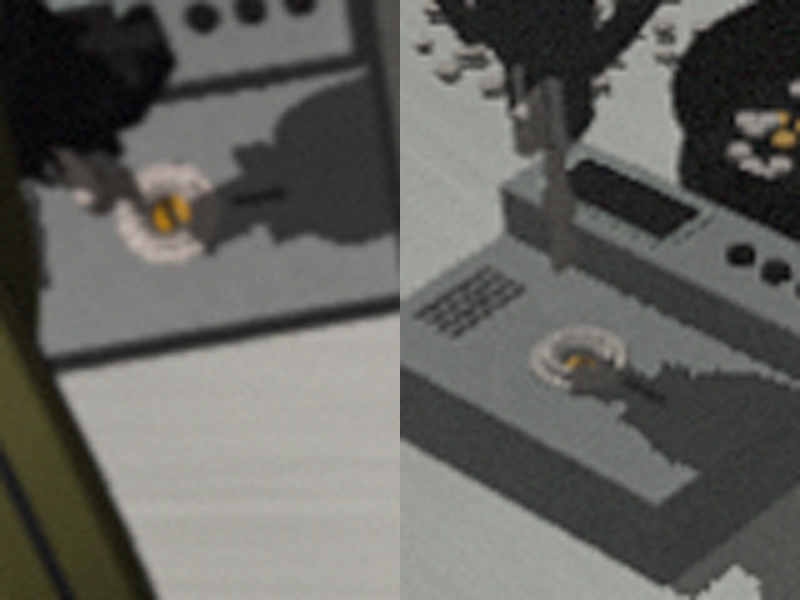

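The foot shows in side at about (262.6,143.6), within a pixel or two of the predicted (263.5,141.8), so the key is straight in the grip. The ring is at (193.8,202.6) in top and the brass slit is visible. I'll zoom in on the slit.

```bash
python3 - <<'E'
from h import *
t=np.mean([env.snapshot("top")[0].astype(float) for _ in range(6)],0).astype('u1');o=np.load("top0.npz")['p']
cv2.imwrite("pics/g4.png",np.clip(1.5*np.hstack([crop(o,184,193,20,20,400,400),crop(t,184,193,20,20,400,400)]),0,255).astype('u1'))
E
```

```text
(no output)
```

View pics/g4.png

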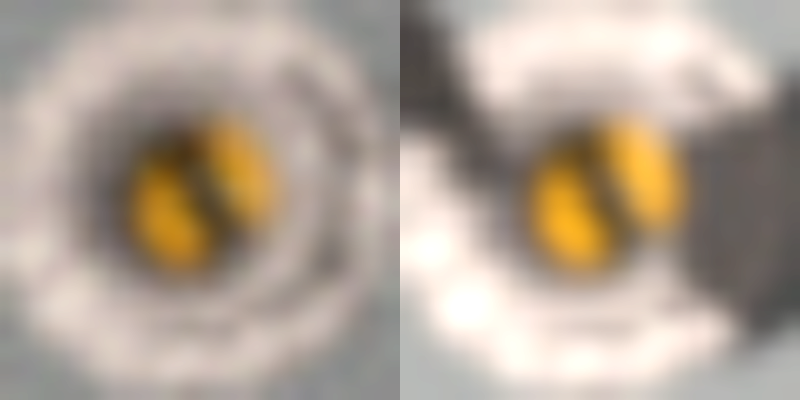

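The slit in both crops runs up-left at about 30° from vertical, so the keyway yaw is about +30° in world. I'll align to that and go down gently.

```bash
python3 -m creep '[[0,-0.2,0,0.5,-5.5],[0,0,0,1.0,0],[0,0,0,1.0,0],[0,0,0,1.0,0],[0,0,0,0.8,0],[0,0,0,0,0],[0,0,0,0,0]]'>/dev/null
python3 -c "
from h import *
go(.5775,.194,.125,120)"
```

```text
t 7.3667 pos [0.5773 0.1937 0.1314] ytool 120.07 tilt [-0.0015 -0.0006] j [-10.  47. -23.  97.  25.  41.  74.] F [-0.6  0.1 -0.6] T [ 0.03 -0.07  0.01] w 0.008608680257761913 89.54133314226056
move(cm) [-0.03  0.01  0.64] roll 0.07
```

```bash
python3 -m creep '[[0,0,0,0.5,0],[0,0,0,0.4,0],[0,0,0,0.3,0],[0,0,0,0.2,0],[0,0,0,0,0]]'; python3 -m creep '[[0,0,0,0.2,0],[0,0,0,0.2,0],[0,0,0,0,0]]'
python3 -c "
from h import *
go(.5775,.194,.1115,120)"
```

```text
t: 7.78
eef_pos: [0.5781, 0.1942, 0.1182]
orientation: [[-0.865, -0.501, 0.001], [-0.501, 0.865, 0.001], [-0.001, 0.0, -1.0]]
ft_force: [0.7, -0.4, -0.6]
grip_width: 0.0084
grasp_force: 89.7
t: 8.03
eef_pos: [0.5786, 0.1947, 0.1144]
orientation: [[-0.865, -0.502, 0.002], [-0.502, 0.865, 0.002], [-0.003, 0.001, -1.0]]
ft_force: [1.6, 2.5, -2.2]
grip_width: 0.0083
grasp_force: 89.6
t 8.0333 pos [0.5786 0.1947 0.1144] ytool 120.1 tilt [0.0019 0.0018] j [-11.  48. -22.  98.  26.  39.  74.] F [ 1.6  2.5 -2.2] T [ 0.46 -0.63  0.01] w 0.008349576600352644 89.6400241694937
move(cm) [ 0.13 -0.01  0.29] roll 0.1
```

```bash
python3 -m creep '[[0,0,0,0.15,0],[0,0,0,0.15,0],[0,0,0,0,0]]'; python3 -m creep '[[0,0,0,0.15,0],[0,0,0,0,0]]'
python3 -c "
from h import *
go(.5775,.194,.1115,120)"
```

```text
t: 8.28
eef_pos: [0.5785, 0.1948, 0.1114]
orientation: [[-0.865, -0.502, 0.002], [-0.502, 0.865, 0.002], [-0.002, 0.001, -1.0]]
ft_force: [2.3, 3.0, -1.3]
grip_width: 0.0087
grasp_force: 89.5
t: 8.45
eef_pos: [0.5784, 0.1948, 0.1099]
orientation: [[-0.865, -0.502, 0.001], [-0.502, 0.865, 0.002], [-0.002, 0.001, -1.0]]
ft_force: [3.7, 2.6, -0.8]
grip_width: 0.0085
grasp_force: 89.6
t 8.45 pos [0.5784 0.1948 0.1099] ytool 120.11 tilt [0.0015 0.0018] j [-11.  49. -22.  98.  26.  39.  73.] F [ 3.7  2.6 -0.8] T [ 1.01 -0.97 -0.03] w 0.008513258822922127 89.55381559521811
move(cm) [ 0.12 -0.02 -0.16] roll 0.11
```

```bash
python3 -m creep '[[0,-0.06,0,0.15,0],[0,0,0,0.15,0],[0,0,0,0,0]]'; python3 -m creep '[[0,0,0,0.2,0],[0,0,0,0,0]]'
python3 -c "
from h import *
go(.5775,.194,.0985,120)"
```

```text
t: 8.7
eef_pos: [0.5786, 0.1949, 0.1068]
orientation: [[-0.865, -0.502, 0.001], [-0.502, 0.865, 0.001], [-0.001, 0.001, -1.0]]
ft_force: [3.3, 3.4, 0.2]
grip_width: 0.0084
grasp_force: 89.7
t: 8.87
eef_pos: [0.5786, 0.1949, 0.1047]
orientation: [[-0.865, -0.502, 0.001], [-0.502, 0.865, 0.001], [-0.001, 0.001, -1.0]]
ft_force: [3.3, 4.4, 0.2]
grip_width: 0.0085
grasp_force: 89.8
t 8.8667 pos [0.5786 0.1949 0.1047] ytool 120.11 tilt [0.0007 0.0013] j [-11.  49. -22.  98.  27.  38.  73.] F [3.3 4.4 0.2] T [ 1.21 -0.83  0.  ] w 0.008497934787166567 89.79806356597692
move(cm) [ 0.14 -0.02  0.62] roll 0.11
```

The bit dropped straight in. I'll continue to full depth.

```bash
python3 -m creep '[[0,-0.04,0,0.2,0],[0,0,0,0.2,0],[0,0,0,0,0]]'; python3 -m creep '[[0,0,0,0.15,0],[0,0,0,0.1,0],[0,0,0,0,0]]'; python3 -m creep '[[0,0,0,0.1,0],[0,0,0,0,0]]'
```

```text
t: 9.12
eef_pos: [0.5787, 0.195, 0.1005]
orientation: [[-0.865, -0.502, 0.0], [-0.502, 0.865, 0.001], [-0.001, 0.001, -1.0]]
ft_force: [2.4, 4.2, -0.2]
grip_width: 0.0084
grasp_force: 89.8
t: 9.37
eef_pos: [0.5789, 0.1951, 0.0996]
orientation: [[-0.865, -0.502, 0.001], [-0.502, 0.865, 0.001], [-0.001, 0.0, -1.0]]
ft_force: [1.3, 3.7, 12.2]
grip_width: 0.0084
grasp_force: 91.7
t: 9.53
eef_pos: [0.579, 0.1951, 0.0994]
orientation: [[-0.865, -0.502, 0.002], [-0.502, 0.865, 0.001], [-0.002, -0.0, -1.0]]
ft_force: [0.0, 2.6, 16.8]
grip_width: 0.0084
grasp_force: 92.7
```

```bash
python3 -c "
from h import *
go(.5775,.194,.0985,120)"
```

```text
t 9.5333 pos [0.579  0.1951 0.0994] ytool 120.1 tilt [0.0018 0.0008] j [-11.  49. -21.  98.  27.  38.  73.] F [ 0.   2.6 16.8] T [ 0.77  0.13 -0.01] w 0.008423963041124558 92.66603375785053
move(cm) [ 0.19 -0.02  0.09] roll 0.1
```

Firm stop at 17 N with the foot at the home depth. Now I'll turn clockwise (+roll).

```bash
python3 -m creep '[[0,0,0,0,4],[0,0,0,0,5],[0,0,0,0,5],[0,0,0,0,5],[0,0,0,0,5],[0,0,0,0,5],[0,0,0,0,5],[0,0,0,0,0]]'
python3 -c "
from h import *
go(.579,.195,.0996,8)"
```

```text
t: 10.2
eef_pos: [0.5791, 0.1951, 0.0994]
orientation: [[-0.997, 0.071, 0.002], [0.071, 0.997, 0.0], [-0.002, 0.001, -1.0]]
ft_force: [-0.5, 4.1, 17.0]
grip_width: 0.0086
grasp_force: 92.3
t 10.2 pos [0.5791 0.1951 0.0994] ytool 85.93 tilt [0.002  0.0004] j [-16.  49. -12.  98.  16.  35.  48.] F [-0.5  4.1 17. ] T [0.89 0.23 0.12] w 0.008626952546457163 92.28952080477029
move(cm) [ 0.01 -0.01 -0.02] roll 77.93
```

```bash
python3 -m creep '[[0,0,0,0,6],[0,0,0,0,6],[0,0,0,0,6],[0,0,0,0,6],[0,0,0,0,6],[0,0,0,0,6],[0,0,0,0,6],[0,0,0,0,6],[0,0,0,0,6],[0,0,0,0,6]]'
python3 -c "
from h import *
go(.579,.195,.0996,8)"
```

```text
t: 11.03
eef_pos: [0.5788, 0.1946, 0.0993]
orientation: [[-0.435, 0.9, 0.001], [0.9, 0.435, 0.001], [0.0, 0.001, -1.0]]
ft_force: [0.1, 3.4, 16.2]
grip_width: 0.0084
grasp_force: 92.3
t 11.0333 pos [0.5788 0.1946 0.0993] ytool 25.8 tilt [0.0006 0.0008] j [-25.  48.   4.  99.  -5.  33.   8.] F [ 0.1  3.4 16.2] T [0.89 0.31 0.19] w 0.00843164705139523 92.3131848697085
move(cm) [ 0.02  0.03 -0.03] roll 17.8
```

```bash
python3 -m creep '[[0,0,0,0,4],[0,0,0,0,4],[0,0,0,0,4],[0,0,0,0,3],[0,0,0,0,0]]'>/dev/null
python3 -c "
from h import *
go(.579,.195,.0996,8)"; python3 -m creep '[[0,0,0,0,2],[0,0,0,0,2],[0,0,0,0,0]]'>/dev/null
python3 -c "
from h import *
go(.579,.195,.0996,8)"
```

```text
t 11.45 pos [0.5787 0.1946 0.0993] ytool 10.96 tilt [0.0004 0.0006] j [-27.  49.   8.  99. -11.  33.  -2.] F [-0.8  3.5 16.9] T [0.99 0.28 0.15] w 0.008573714855718506 92.38627800077666
move(cm) [ 0.04  0.03 -0.03] roll 2.96
t 11.7 pos [0.5787 0.1946 0.0993] ytool 7.0 tilt [0.0002 0.0008] j [-28.  49.   9.  99. -12.  33.  -5.] F [-0.6  4.1 17.1] T [0.9  0.25 0.19] w 0.008338154545716719 92.38779158215038
move(cm) [ 0.04  0.03 -0.03] roll -1.0
```

Torque is still only the barrel's 0.2 N m, so I'll continue to the stop (the key has about 6° of play).

```bash
for i in 1; do python3 -m creep '[[0,0,0,0,2],[0,0,0,0,2],[0,0,0,0,0]]'>/dev/null; done
python3 -c "
from h import *
go(.579,.195,.0996,8)"; python3 -m creep '[[0,0,0,0,1.5],[0,0,0,0,1.5],[0,0,0,0,0]]'>/dev/null
python3 -c "
from h import *
go(.579,.195,.0996,8)"
```

```text
t 11.95 pos [0.5787 0.1946 0.0994] ytool 2.99 tilt [0.0001 0.0009] j [-28.  49.  10.  99. -13.  33.  -8.] F [-0.7  2.7 16.7] T [0.93 0.33 0.17] w 0.008520018176564987 92.3881228803657
move(cm) [ 0.04  0.04 -0.02] roll -5.01
t 12.2 pos [0.5786 0.1946 0.0993] ytool 0.02 tilt [0.     0.0009] j [-29.  49.  10.  99. -15.  33. -10.] F [-0.8  2.3 16.6] T [0.96 0.29 0.22] w 0.008367123835782113 92.38811879855348
move(cm) [ 0.04  0.04 -0.03] roll -7.98
```

```bash
python3 -m creep '[[0,0,0,0,1],[0,0,0,0,1],[0,0,0,0,0]]'>/dev/null
python3 -c "
from h import *
go(.579,.195,.0996,8)"; python3 -m creep '[[0,0,0,0,1],[0,0,0,0,1],[0,0,0,0,0]]'>/dev/null
python3 -c "
from h import *
go(.579,.195,.0996,8)"
```

```text
t 12.45 pos [0.5786 0.1946 0.0993] ytool -1.92 tilt [-0.0001  0.0008] j [-29.  49.  11.  99. -15.  33. -11.] F [-0.2  2.7 17.3] T [0.88 0.26 0.36] w 0.00826738608232813 92.45055895240512
move(cm) [ 0.04  0.04 -0.03] roll -9.92
t 12.7 pos [0.5786 0.1945 0.0993] ytool -3.89 tilt [-0.0001  0.0006] j [-29.  49.  12.  99. -16.  34. -12.] F [-1.4  2.5 16.6] T [0.78 0.26 0.41] w 0.00852018632200513 92.54879125689911
move(cm) [ 0.06  0.04 -0.03] roll -11.89
```

```bash
python3 -m creep '[[0,0,0,0,1.5],[0,0,0,0,1.5],[0,0,0,0,0]]'>/dev/null
python3 - <<'E'
from h import *
go(.579,.195,.0996,8)
t,_=env.snapshot("top");s,d=env.snapshot("side")
cv2.imwrite("pics/g5.png",np.hstack([crop(t,160,160,80,80,400,400),crop(s,230,100,80,80,400,400)]))
E
```

```text
t 12.95 pos [0.5786 0.1944 0.0993] ytool -6.85 tilt [-0.0001  0.0004] j [-30.  49.  12.  99. -17.  34. -14.] F [-0.7  2.5 17. ] T [0.71 0.33 0.78] w 0.008441509809300063 92.91108672972769
move(cm) [ 0.06  0.04 -0.03] roll -14.85
```

View pics/g5.png

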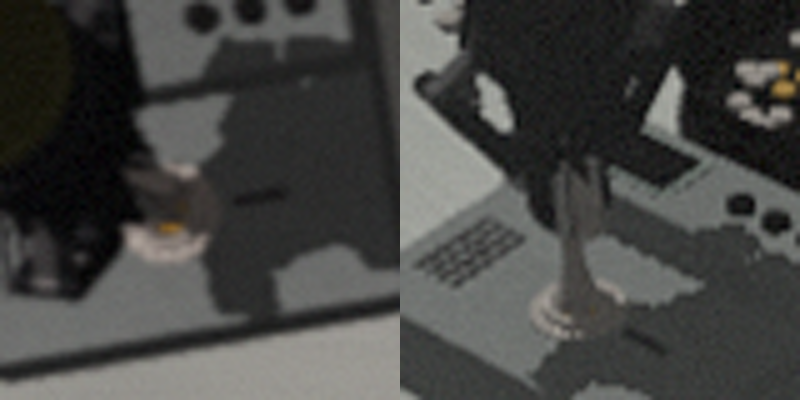

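The key stands in the mouth (side tile (575,310)), with the T-bar roughly along the rib direction. Torque of 0.78 N m confirms it is hard on the stop. I'll relax the wind-up within the play, ease the down-force, and release.

```bash
python3 -m creep '[[0,0,0,0,-3],[0,0,0,0,-2],[0,0,0,-0.1,0],[0,0,0,0,0]]'>/dev/null
python3 -c "
from h import *
go(.579,.195,.0996,8)"; python3 -m creep '[[0,0,0,0,-1],[0,0,0,0,-1],[0,0,0,0,0]]'>/dev/null
python3 -c "
from h import *
go(.579,.195,.0996,8)"
```

```text
t 13.3833 pos [0.5785 0.1944 0.0994] ytool -1.9 tilt [-0.0005  0.0006] j [-29.  49.  11.  99. -15.  33. -11.] F [ 1.1  3.8 10.1] T [ 0.88 -0.11  0.29] w 0.008595979147986167 91.44687260166393
move(cm) [ 0.06  0.05 -0.02] roll -9.9
t 13.6333 pos [0.5785 0.1944 0.0995] ytool 0.1 tilt [-0.0004  0.0007] j [-29.  49.  10.  99. -14.  33. -10.] F [ 0.3  3.7 10.2] T [ 0.95 -0.16  0.1 ] w 0.008450698625161766 91.37186650004878
move(cm) [ 0.06  0.05 -0.01] roll -7.9
```

```bash
python3 -m creep '[[0,0,0,0,-1.5],[0,0,0,0,-1.5],[0,0,0,0,0]]'>/dev/null
python3 -c "
from h import *
go(.579,.195,.0996,8)"
```

```text
t 13.8833 pos [0.5786 0.1942 0.0995] ytool 3.08 tilt [-0.0003  0.0006] j [-28.  49.  10.  99. -13.  33.  -8.] F [-0.4  2.5 11.7] T [ 0.86 -0.06 -0.06] w 0.00803479223241012 91.4826639972307
move(cm) [ 0.08  0.05 -0.01] roll -4.92
```

```bash
python3 -m creep '[[0,0,0,0,-1],[0,0,0,0,-1],[0,0,0,0,0]]'>/dev/null
python3 -c "
from h import *
go(.579,.195,.0996,8)"
```

```text
t 14.1333 pos [0.5786 0.194  0.0996] ytool 5.05 tilt [-0.0004  0.0003] j [-28.  49.   9.  99. -13.  33.  -6.] F [-0.9  3.1 11.5] T [ 0.8  -0.1  -0.04] w 0.008248842249070286 91.49868429689377
move(cm) [ 0.09  0.05 -0.  ] roll -2.95
```

Still in the play and no load on the barrel. I'll release here and lift away.

```bash
python3 -m creep '[[0.1,0,0,0,0],[0.2,0,0,0,0],[0.35,0,0,0,0],[0.4,0,0,0,0],[0.4,0,0,0,0],[0.4,0,0,0,0]]'; python3 -m creep '[[0.4,0,0,-0.5,0],[0.4,0,0,-1,0],[0.4,0,0,-2,0],[0.4,0,0,-3,0],[0.4,0,0,-3,0],[0.4,0,0,-3,0],[0.4,0,-3,0,0],[0.4,0,-3,0,0],[0.4,0,-3,0,0],[0.4,0,-3,0,0]]'; python3 -m creep '[[0.4,0,-3,0,0],[0.4,0,-3,0,0],[0.4,0,0,0,0],[0.4,0,0,0,0]]'
python3 - <<'E'
from h import *
go(.579,.195,.0996,8)
t,_=env.snapshot("top");s,d=env.snapshot("side");np.savez("top9.npz",p=t)
cv2.imwrite("pics/g6.png",np.hstack([crop(t,140,140,110,110,400,400),crop(s,210,90,110,110,400,400)]))
E
```

```text
t: 14.63
eef_pos: [0.5778, 0.1935, 0.0977]
orientation: [[-0.088, 0.996, -0.002], [0.996, 0.088, -0.001], [-0.001, -0.002, -1.0]]
ft_force: [-0.0, 0.5, 0.1]
grip_width: 0.0342
grasp_force: 0.0
t: 15.47
eef_pos: [0.458, 0.1835, 0.2244]
orientation: [[-0.088, 0.996, 0.001], [0.996, 0.088, 0.001], [0.001, 0.001, -1.0]]
ft_force: [-0.3, -0.5, 0.5]
grip_width: 0.0339
grasp_force: 0.0
t: 15.8
eef_pos: [0.398, 0.1783, 0.2242]
orientation: [[-0.09, 0.996, -0.0], [0.996, 0.09, 0.001], [0.001, -0.0, -1.0]]
ft_force: [0.7, -0.8, 0.4]
grip_width: 0.0344
grasp_force: 0.0
t 15.8 pos [0.398  0.1783 0.2242] ytool 5.15 tilt [-0.0003  0.0006] j [-38.  27.  12. 122. -11.  32. -13.] F [ 0.7 -0.8  0.4] T [ 0.03 -0.03  0.03] w 0.03442601501166437 0.0
move(cm) [ 0.03 18.17 12.46] roll -2.85
```

View pics/g6.png

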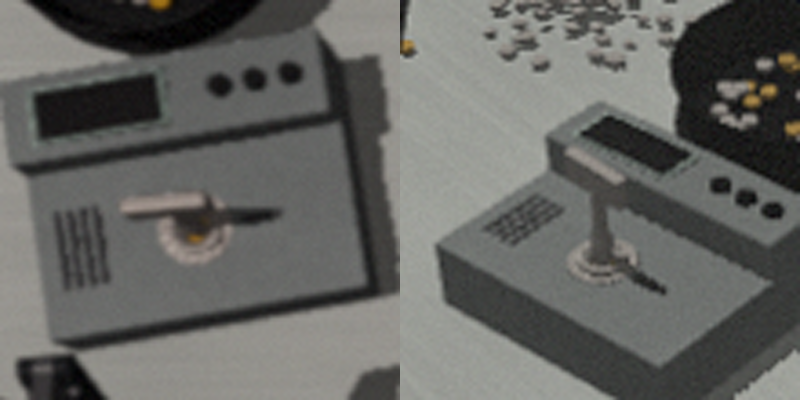

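The key stands in the switch with the T-bar within about 4° of the rib line (top tile, (120,207)–(212,198)). A quick check on height and angle before handing in.

```bash
python3 - <<'E'
from h import *
for n,b in(("top",(165,206,185,205)),("side",(250,275,125,145))):
    p,d=env.snapshot(n);P=[]
    E=env.camera_params(n)['extrinsics']
    for v in range(b[2],b[3]):
        for u in range(b[0],b[1]):
            if d[v,u]>0:
                o,r=ray(n,u,v);P.append(o+r*d[v,u])
    P=np.array(P);m=P[:,2]>.115;r=cv2.minAreaRect((P[m,:2]*1000).astype('f4'))
    print(n,m.sum(),np.percentile(P[m,2],[50,75,95]),r)
E
```

```text
top 134 [0.12501393 0.12643712 0.1279431 ] ((579.18798828125, 193.50559997558594), (10.501670837402344, 48.198001861572266), 4.590758800506592)
side 116 [0.12392925 0.1258989  0.12749478] ((574.8748168945312, 193.11239624023438), (12.872237205505371, 50.3299560546875), 6.207132816314697)
```

```bash
python3 -c "
from bench import env
print(env.job_done())"
```

```text
the job is handed in; nothing more can be done
None
```

The key is fully home in the switch and turned clockwise to its stop at ON, with the T-bar within about 4° of the rib line (inside the key's play); the pin, pan and spool were not touched, and the job was handed in at about 16 s.

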